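# Take the descaler tablet out of its caddy with the tongs

### The arm

A 6-joint arm with a two-finger parallel gripper is mounted at the origin on the work surface. World frame = base frame: x ahead of the robot, y to its left, z up, the work surface at z = 0. Lengths are in mm, angles in rad, forces in N, time in s.
With the tool pointing down it reaches from about 350 to 975 mm from the base axis. Payload 7.1 kg.
Tool frame: the origin (TCP) lies between the finger pads; the fingertips stand 14 mm ahead of it and the grasp point (between the pads) lies 5 mm behind it; z points along the fingers, y is the line along which they close (so a half turn about z gives the same grasp; the last joint's range is limited). The gripper opens to 88 mm and grips with 3 to 60 N. Pads are 20 mm wide; open, the fingers measure 115 mm over their backs; the gripper's body (75 mm by 178 mm) begins 61 mm behind the grasp point.
Start: joints at [1.12, 0.423, 1.63, -0, 1.089, -0.019], TCP at [261.534, 567.631, 236.675] pointing down, gripper open.
Joint ranges: [-3, 3], [-0.9, 2.11], [0.09, 2.58], [-1.31, 4.45], [0.11, 2.69], [-2.54, 2.54]. Speed limits (rad/s): [2.39, 2.39, 3.01, 3.14, 3.14, 3.14].

### API

Orientations are given as a rotation vector (axis times angle).
In Python, from workcell import ctrl gives the robot as it stands. The module is installed in compiled form; this text tells all that it offers.
- The arm moves only by the tool servo_tool, never from a script. Its argument "plan" is a list of rows, each a list of 3 entries, a list of its own where there are three numbers: the closure, from 0 (fully open) to 1 (shut), then the shift along the world's x, y, z in mm, then the turn about the world's z in degrees. In form: [[hand, [x, y, z], yaw], ...]. A call has 1 to 10 rows; each row is the pose to reach, as a shift and turn from the pose commanded when the call began; what a row does not reach only later rows make up. A row lasts 1/12 s, in which the tool goes at most 41.7 mm and 7.16 degrees, less where a joint would pass 70% of its speed; a pose out of reach is approached as far as the arm can. A call with a gripper value outside its range is refused whole. The fingers move at their own pace and stop on an object; the grip force is fixed at half the most. Time passes only in rows, so rows that repeat a pose let the fingers close. It gives the time, the measured TCP pose, the force, the opening and the grip force at its end, in the units of the state.
- ctrl.get_obs(): the state, without advancing time (a new reading comes with each control period).
- ctrl.get_image(name): name is "scene" or "top" or "wrist"; returns the picture (400x640x3 uint8, blue, green, red); there is no depth.
- ctrl.camera_info(name): a dict with "fovy" (degrees; the focal length in pixels is half the picture's height over the tangent of half this angle, whatever the lens; pixels are square), "cx", "cy" (the principal point, pixels), "rvec" (rotation vector, rad) and "tvec" (3), from world to camera coordinates, as OpenCV has them; the wrist camera has in their place "T_tool_cam" (4x4, takes a point from camera to tool coordinates, whose origin is the TCP and whose axes are the flange's). Camera axes: x right, y down, z forward; pixel columns grow to the right and rows downward; lengths in mm; the calibration is good to about 2 mm. The wrist camera is an equidistant fisheye: a pixel r from the principal point sees the ray r / f radians off the axis. A picture is of the moment at which its call begins: read the wrist's pose just before it. camera_info takes no time and is no camera call.
- ctrl.close_job(): hands the job in; it is judged then, once.
The state is a dict: "t": time; "qpos": joint angles; "qvel": joint speeds; "joint_torque": joint torques, N m; "ee_pos": TCP position; "orientation": TCP orientation; "ft_force": force on the tool from outside, world axes, zero at the start; "moment": the same for the moment, N m; "width": finger opening in mm; "grasp_force": force on a finger pad.
Only numpy, scipy, OpenCV 4.12 (cv2) and the standard library are available. Lean on these libraries where they do the work, as an engineer would, in place of code of your own. Each camera call takes 0.05 s, during which the arm holds its last target. There are 200 camera calls.

### The job

Slide the caddy's gate fully aside, to its stop, away from the bay that holds the round descaler tablet. Then pick up the tongs, close them on the tablet and lift it out until its underside is at least 10 cm above the work surface; the program finishes while holding it there, still, in the tongs. The tablet is caustic, so the gripper itself must never touch it, and the soap, scoop, hook tray and peg box stay where they are.

Things in the scene. Friction and masses are not known exactly. Their poses are not given: they have to be found in the camera images.
- caddy: Fixed grey caddy, two bays side by side along its y, open on top and in front; 98 deep (x), 204 wide (y), floor 6 thick. Sides and divider 4 thick, 45 high; back 30 high. Bays 96 wide, centres at y = +50 and -50. The gate slides in a sill 14 deep, 8 high along the front (x -63 to -49). Origin: centre of underside, on the work surface; front faces its -x (towards the robot). Place and yaw vary.
- gate (a joint): Position (m) of the sliding gate along the caddy's +y: 0 = middle (half of each bay shut off), +0.05 = stop, wholly in front of the +y bay (-y bay free), -0.05 = stop, wholly in front of the -y bay (+y bay free). About 1.5 N friction; stays where it is left.
- gate_grip (a point): Centre of the gate's grip: an upright block 22 (caddy x) x 14 (caddy y) x 34 high on the middle of the gate, 50 to 84 above the work surface; this point 67 above it. The gate is an off-white panel 5 thick, 96 wide, top edge 50 above the work surface, 56 in front of the caddy's origin. Nothing else beside the grip is higher than 50.
- tablet: Round white descaler tablet, an upright cylinder 36 diameter, 40 high, about 50 g, standing on the floor of one of the two bays (either one), near the bay's middle. Origin: centre of its underside (6 above the work surface at the start), z along its axis.
- soap: Bystander: oblong cream soap bar 52 x 36 x 30 high lying in the other bay. Origin: centre of its underside. Leave it alone.
- tongs: Steel spring tongs, 0.15 kg, lying flat: two straight arms in a V, 176 long, 4 thick, standing 1 to 19 above the underside, joined by a hub (20 x 42 x 20 high) at x = -75; arm ends at x = +100. Origin: on the underside, midway between the arms where they are to be gripped; x to the tips, y across the arms, z up. At rest 54 wide over the arms at the origin, 62 between their insides at x = 90.
- tongs_left: The tongs' +y arm. Origin: its hinge at the hub, tongs x = -75, y = +19, 1 above the underside. Squeezing both arms together at the tongs' origin shuts the tips: each mm off the width there takes 2.2 mm off the gap at x = 90; at 42 wide the arms are parallel, 36 apart inside. Released, they spring open.
- tongs_right: The tongs' -y arm. Origin: its hinge at the hub, tongs x = -75, y = -19, 1 above the underside. Both arms move alike. At the tongs' origin the spring needs about 11 N on each arm to start moving, 14 N at 42 wide; of any grip force above that, nearly half presses on the tablet.
- tongs_tip (a point): Point midway between the two arm tips, at tongs x = +85, 10 above the tongs' underside: where the tablet's axis should lie when the tongs close.
- scoop: Bystander: grey plastic laundry scoop, box-shaped cup 75 x 60 x 45 high with its handle towards -x, about 155 long in all. Origin: on the underside.
- hook_tray: Bystander: silver aluminium tray 130 x 180 x 22 high with metal hooks. Origin: centre of the underside.
- peg_box: Bystander: clear plastic box of wooden pegs 104 x 164 x 74 high, flap shut. Origin: centre of the underside.
Things that resemble listed ones, but are neither listed nor needed, are in the scene too. Of the things that look like the tongs, the smallest one is meant.

How it is judged (in metres and radians):
On the way, in this order (a step that is already met when the one before it is completed fails the run):
1. the gate is at its stop (within 7 mm), leaving the tablet's bay free, with the tablet still standing in it (((y of soap in the frame of caddy above 0 m and value of joint gate above 0.043 m) or (y of soap in the frame of caddy below 0 m and value of joint gate below -0.043 m)) and distance of tablet from where it was at the start of the episode below 0.02 m), for 0.2 s.
2. the gripper holds the tongs and both arms press on the tablet (contact force between tablet and tongs_left above 0.3 N and contact force between tablet and tongs_right above 0.3 N and contact force between the fingers and tongs above 1 N), for 0.2 s.
At the end, for the whole second after the job is handed in: Gripper holds the tongs (over 1 N), both arms press the tablet (over 0.3 N each), its underside is over 95 mm above the work surface, slower than 0.04 m/s; robot and caddy do not touch it, tongs clear of the caddy; gate within 7 mm of its stop at the soap's bay (all of step 2 and height (world z) of tablet above 0.095 m and linear speed of tablet below 0.04 m/s and contact force between tablet and the arm below 0.05 N and contact force between tablet and the fingers below 0.05 N and contact force between each of tablet, tongs and caddy below 0.05 N and ((y of soap in the frame of caddy above 0 m and value of joint gate above 0.043 m) or (y of soap in the frame of caddy below 0 m and value of joint gate below -0.043 m))); the arm keeps its last pose, push and grip.
It fails at once if the robot itself touches the tablet (contact force between any of the fingers, the arm and tablet above 0.05 N).
It fails at once if the soap is moved more than 15 mm (distance of soap from where it was at the start of the episode above 0.015 m).
It fails at once if scoop, hook tray or peg box is moved more than 20 mm (distance of any of scoop, hook_tray, peg_box from where it was at the start of the episode above 0.02 m).
It also fails if it takes over 54 s, if anything falls off the work surface, if the arm or the gripper's body presses on something with over 40 N, if the wrist force passes 120 N, or if a joint passes its speed limit or range.

## Working session

There is one attempt and no reset: what is moved stays moved. The work goes in short steps, Python scripts to look and compute and a tool call to move; the robot and the scene stay as the last step left them, time stands still between calls to the robot, and variables do not carry over. Pictures are saved under pics/ and viewed, at most 10 in all, crops included, and the job is handed in when it is done.

Besides the shell and the picture viewer there is one more tool, called after "Call:" as a command line: name --argument value ..., lists and objects as JSON in quotes. servo_tool: Moves the arm, as the interface text tells. Its arguments: {"type":"object","properties":{"plan":{"type":"array"}},"required":["plan"]}

```bash
mkdir -p pics
cat > h.py <<'E'
import numpy as np, cv2
from workcell import ctrl
from scipy.spatial.transform import Rotation as R
def cam(n):
    c=ctrl.camera_info(n); f=200/np.tan(np.radians(c['fovy'])/2)
    K=np.array([[f,0,c['cx']],[0,f,c['cy']],[0,0,1]]); return K,R.from_rotvec(np.ravel(c['rvec'])).as_matrix(),np.ravel(c['tvec']).astype(float)
def px2w(n,u,v,z):
    K,Rm,t=cam(n); d=Rm.T@np.linalg.solve(K,[u,v,1]); o=-Rm.T@t
    return o+d*(z-o[2])/d[2]
def w2px(n,P):
    K,Rm,t=cam(n); p=(Rm@np.atleast_2d(P).T).T+t; p=p@K.T; return p[:,:2]/p[:,2:]
E
python3 - <<'E'
from h import *
for n in("scene","top"):
    im=ctrl.get_image(n); cv2.imwrite(f"pics/{n}0.png",im); c=ctrl.camera_info(n); print(n,c)
o=ctrl.get_obs(); print(o)
a=cv2.imread("pics/top0.png"); cv2.imwrite("pics/top0b.png",cv2.resize(a,(800,500),interpolation=cv2.INTER_CUBIC))
E
```

```text
scene {'fovy': 48.72318463957462, 'cx': 315.0299931156528, 'cy': 195.21281009274853, 'rvec': array([ 0.6494432 ,  2.60817109, -1.17047835]), 'tvec': array([ 531.38431579,  -83.70981202, 1326.02401275])}
top {'fovy': 53.3277927267709, 'cx': 316.6504399356637, 'cy': 201.85491647132372, 'rvec': array([ 2.14719622, -2.17138469,  0.12271245]), 'tvec': array([ -71.35670774,  533.94546293, 1236.02920511])}
{'t': 0.1, 'qpos': array([ 1.11998349e+00,  4.23775735e-01,  1.63055928e+00, -2.15292485e-05,
        1.08859663e+00, -1.90211774e-02]), 'qvel': array([-0.00117326, -0.00087548, -0.00182885,  0.00020135,  0.00110797,
        0.0004599 ]), 'joint_torque': array([ 5.55066742e-05, -5.45616174e+01, -2.74325430e+01,  6.44264510e-02,
        1.89202290e-02, -2.44107804e-05]), 'ee_pos': array([261.35712785, 567.22900335, 235.99368263]), 'orientation': array([-6.72921701e-01, -3.06837659e+00,  2.05230019e-03]), 'ft_force': array([ 0.69093307, -0.09359323,  0.07753034]), 'moment': array([-0.00190217,  0.00701526,  0.0664171 ]), 'grasp_force': 0.0, 'width': 88.0706115860145}
```

View pics/top0.png

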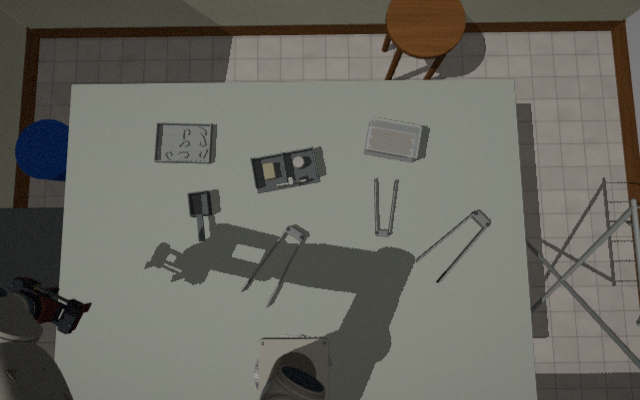

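View pics/scene0.png

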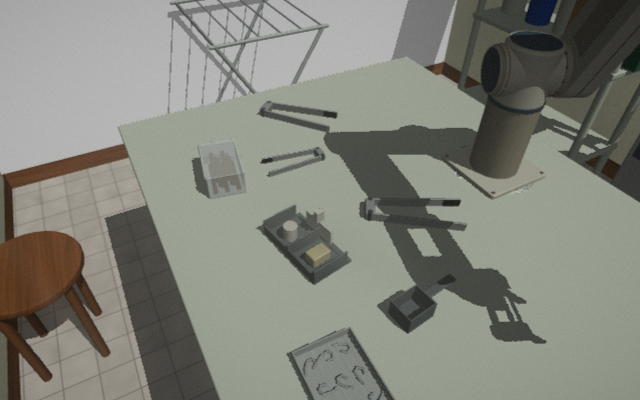

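The top view shows three tongs-like things: A at (385,208), B at (275,265) and C at (455,245). A looks the smallest, about 58 px against 75 px or more, and it lies between the caddy (285,170) and the peg box (395,138). The tablet is at (299,161) in the right bay and the soap at (269,171) in the left. I'll confirm this in an enlarged crop.

Run:
```python
from h import *
a=cv2.imread("pics/top0.png")
c=a[130:245,245:405]; cv2.imwrite("pics/crop1.png",cv2.resize(c,None,fx=5,fy=5,interpolation=cv2.INTER_CUBIC))
for n,p,q in (("A",(383,234),(387,180)),("B",(297,229),(257,297)),("C",(483,215),(427,270))):
    P,Q=px2w("top",*p,15),px2w("top",*q,15); print(n,P.round(),Q.round(),np.linalg.norm(P-Q).round())
```

```text
A [ 429. -288.   15.] [ 604. -306.   15.] 175.0
B [448. -13.  15.] [237. 113.  15.] 247.0
C [ 487. -610.   15.] [ 315. -423.   15.] 254.0
```

View pics/crop1.png

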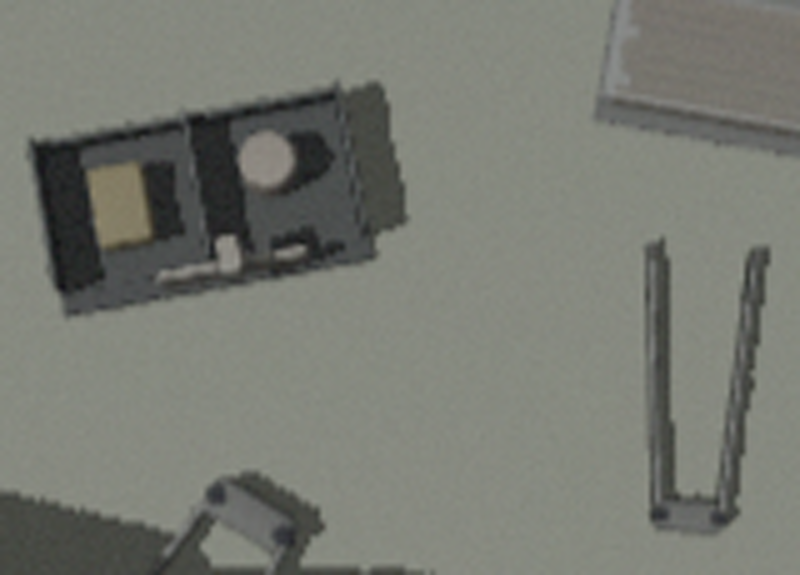

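The crop confirms A: it is about 175 mm from hub to tips, which fits (B and C are about 250 mm). The tablet is in the right (-y) bay at crop (266,158), the soap in the left (+y) bay, and the gate grip at crop (229,250). The gate therefore goes to +y, which is image left.

Run:
```python
from h import *
from scipy.optimize import least_squares
cv=lambda p:np.array(p)/5+[245-.4,130-.4]
def fit(pts,x0):
    L=np.array([p[1] for p in pts],float); I=np.array([cv(p[0]) for p in pts])
    def W(x):
        c,s=np.cos(x[2]),np.sin(x[2]); return np.c_[x[0]+c*L[:,0]-s*L[:,1],x[1]+s*L[:,0]+c*L[:,1],L[:,2]]
    r=least_squares(lambda x:(w2px("top",W(x))-I).ravel(),x0,x_scale=[1,1,.01]); print(r.x.round(3),np.degrees(r.x[2]).round(2)); print(r.fun.reshape(-1,2).round(2)); return r.x
C=fit([((32,142),(49,102,45)),((338,86),(49,-102,45)),((68,315),(-63,102,8)),((375,257),(-63,-102,8))],[600,0,.1])
T=fit([((655,242),(100,34,19)),((762,247),(100,-34,19)),((659,512),(-75,19,20)),((721,517),(-75,-19,20))],[500,-300,-.1])
def inC(P,x): 
    c,s=np.cos(x[2]),np.sin(x[2]); d=P[:2]-x[:2]; return np.array([c*d[0]+s*d[1],-s*d[0]+c*d[1]]).round(1)
for n,p,z in(("tablet",(266,158),46),("soap",(118,205),36),("grip",(229,240),84),("gL",(156,276),50),("gR",(310,248),50)):
    P=px2w("top",*cv(p),z); print(n,P.round(1),inC(P,C))
# wrist/tool
o=ctrl.get_obs(); print(R.from_rotvec(o['orientation']).as_matrix().round(3))
```

```text
[6.45937e+02 2.37980e+01 1.79000e-01] 10.24
[[-0.74 -0.38]
 [ 0.86 -1.03]
 [-0.17  0.76]
 [ 0.05  0.64]]
[ 5.08517e+02 -2.93328e+02 -9.70000e-02] -5.54
[[ 0.12 -0.4 ]
 [-0.27  0.36]
 [ 0.31  0.01]
 [-0.16  0.04]]
tablet [662.3 -18.8  46. ] [  8.6 -44.8]
soap [635.   76.6  36. ] [-1.3 53.9]
grip [602.8   2.3  84. ] [-46.3 -13.5]
gL [586.5  50.7  50. ] [-53.7  37.1]
gR [603.2 -46.5  50. ] [-54.5 -61.6]
[[-0.908  0.418 -0.001]
 [ 0.418  0.908 -0.001]
 [ 0.    -0.001 -1.   ]]
```

Call:
servo_tool --plan '[[0,[42,-70,-9],4.4],[0,[83,-140,-18],8.7],[0,[124,-212,-27],13],[0,[166,-283,-36],17.5],[0,[200,-340,-45],21],[0,[240,-400,-55],25],[0,[280,-475,-65],30],[0,[332,-566,-76],34.9],[0,[332,-566,-76],34.9],[0,[332,-566,-76],34.9]]'

```text
t: 0.93
ee_pos: [472.0, 209.0, 188.7]
orientation: [0.279, -3.129, 0.0]
ft_force: [1.3, 0.7, 0.1]
width: 88.1
grasp_force: 0.0
```

Call:
servo_tool --plan '[[0,[122,-207,-29],0],[0,[122,-207,-29],0],[0,[122,-207,-29],0],[0,[122,-207,-29],0],[0,[122,-207,-29],0],[0,[122,-207,-29],0],[0,[122,-207,-29],0],[0,[122,-207,-29],0]]'

```text
t: 1.6
ee_pos: [593.6, 2.4, 159.2]
orientation: [0.273, -3.129, -0.0]
ft_force: [-0.4, 0.9, 0.5]
width: 87.7
grasp_force: 0.0
```

Run:
```python
from h import *
o=ctrl.get_obs(); c=ctrl.camera_info("wrist"); im=ctrl.get_image("wrist"); cv2.imwrite("pics/w1.png",im)
import pickle; pickle.dump((o,c),open("w1.pkl","wb")); print(o['ee_pos'],o['orientation'],c)
```

```text
[593.61811386   2.41617899 159.19607226] [ 2.73044749e-01 -3.12855572e+00 -3.65889559e-04] {'fovy': 65.70646984690485, 'cx': 315.47420354975515, 'cy': 195.23587256998292, 'T_tool_cam': array([[-7.35688936e-04, -9.67835638e-01, -2.51582266e-01,
         6.89187732e+01],
       [ 9.99999389e-01, -5.04489510e-04, -9.83477746e-04,
        -1.24823293e+00],
       [ 8.24924198e-04, -2.51582835e-01,  9.67835418e-01,
        -1.47523164e+02],
       [ 0.00000000e+00,  0.00000000e+00,  0.00000000e+00,
         1.00000000e+00]])}
```

View pics/w1.png

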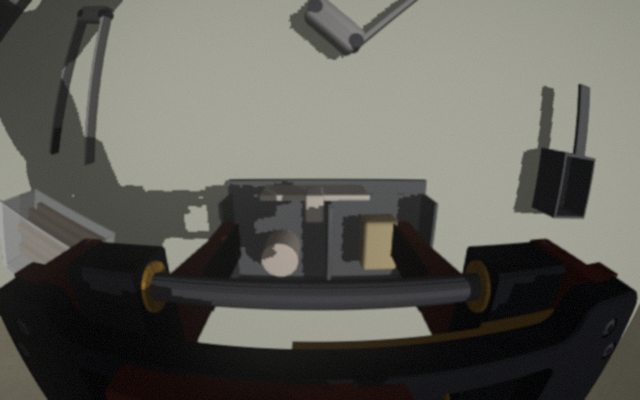

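The wrist view shows the grip top at about (315,207), the gate's top edge from (260,196) to (369,194), the tablet top at about (281,260) and the soap top at (378,250).

```bash
cat >> h.py <<'E'
def wpx(o,c,u,v,z):
    f=200/np.tan(np.radians(c['fovy'])/2); d=np.array([u-c['cx'],v-c['cy']]); r=np.linalg.norm(d); th=r/f
    ray=np.r_[np.sin(th)*d/r,np.cos(th)]; Rt=R.from_rotvec(o['orientation']).as_matrix(); T=c['T_tool_cam']
    d=Rt@T[:3,:3]@ray; p=np.array(o['ee_pos'])+Rt@T[:3,3]; return p+d*(z-p[2])/d[2]
def inC(P,x=(645.9,23.8,.179)):
    c,s=np.cos(x[2]),np.sin(x[2]); d=np.array(P)[:2]-x[:2]; return np.array([c*d[0]+s*d[1],-s*d[0]+c*d[1]]).round(1)
E
python3 - <<'E'
from h import *
import pickle
o,c=pickle.load(open("w1.pkl","rb"))
print(wpx(o,c,315,208,0)[:2],(np.array(o['ee_pos'])+R.from_rotvec(o['orientation']).as_matrix()@c['T_tool_cam'][:3,3]).round())
for n,u,v,z in(("gripL",305,207,84),("gripR",325,207,84),("gL",369,195,50),("gR",260,196,50),("tab",281,260,46),("soap",378,246,36),("sillR",227,181,8),("sillL",426,181,8),("backdiv",328,277,45)):
    P=wpx(o,c,u,v,z); print(n,P.round(1),inC(P))
im=cv2.imread("pics/w1.png")[170:290,210:450]; cv2.imwrite("pics/w1c.png",cv2.resize(im,None,fx=3.3,fy=3.3,interpolation=cv2.INTER_CUBIC))
E
```

```text
[617.87187791   4.64348763] [526. -11. 307.]
gripL [593.3  -7.1  84. ] [-57.3 -21. ]
gripR [590.7   7.7  84. ] [-57.2  -6. ]
gL [583.4  46.1  50. ] [-57.5  33.1]
gR [600.6 -46.7  50. ] [-57.1 -61.3]
tab [660.  -20.3  46. ] [  6.1 -45.9]
soap [634.6  69.4  36. ] [-3.  46.9]
sillR [603.1 -88.4   8. ] [ -62.1 -102.8]
sillL [567.8 111.8   8. ] [-61.2 100.5]
backdiv [670.8  26.7  45. ] [25.  -1.6]
```

View pics/w1c.png

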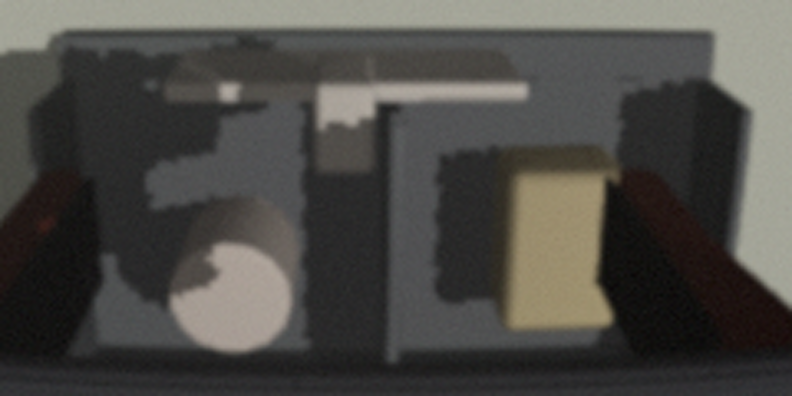

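The crop confirms the grip's top face at caddy (-57,-13.5), which agrees with the gate edges, and the tablet at about (7,-45.5). I'll descend, squeeze the grip and slide the gate +63.5 mm along caddy y.

Call:
servo_tool --plan '[[0,[-1,-2,-40],0],[0,[-1,-2,-75],0],[0,[-1,-2,-88],0],[0,[-1,-2,-88],0],[0.6,[-1,-2,-88],0],[1,[-1,-2,-88],0],[1,[-1,-2,-88],0],[1,[-1,-2,-88],0],[1,[-1,-2,-88],0],[1,[-1,-2,-88],0]]'

```text
t: 2.48
ee_pos: [593.0, 1.9, 72.9]
orientation: [-0.278, 3.128, -0.0]
ft_force: [-0.9, 0.8, 0.2]
width: 51.2
grasp_force: 0.0
```

Call:
servo_tool --plan '[[1,[0,0,0],0],[1,[0,0,0],0],[1,[0,0,0],0],[1,[0,0,0],0],[1,[0,0,0],0],[1,[0,0,0],0],[1,[0,0,0],0],[1,[0,0,0],0]]'

```text
t: 3.15
ee_pos: [592.5, 1.9, 71.9]
orientation: [0.278, -3.129, 0.0]
ft_force: [-0.1, -0.5, 0.0]
width: 14.0
grasp_force: 30.0
```

Call:
servo_tool --plan '[[1,[-1.4,7.9,0],0],[1,[-2.8,15.7,0],0],[1,[-4.3,23.6,0],0],[1,[-5.7,31.5,0],0],[1,[-7.1,39.4,0],0],[1,[-8.5,47.2,0],0],[1,[-9.6,53.1,0],0],[1,[-10.3,57.1,0],0],[1,[-10.7,59,0],0],[1,[-10.7,59,0],0]]'

```text
t: 3.98
ee_pos: [581.8, 61.7, 71.9]
orientation: [-0.279, 3.129, 0.001]
ft_force: [0.9, 3.1, -3.8]
width: 13.9
grasp_force: 30.0
```

Call:
servo_tool --plan '[[1,[-0.2,1,0],0],[1,[-0.4,2,0],0],[1,[-0.5,3,0],0],[1,[-0.5,3,0],0]]'

```text
t: 4.32
ee_pos: [581.5, 63.7, 71.9]
orientation: [-0.278, 3.129, -0.0]
ft_force: [2.9, -2.3, -4.8]
width: 14.4
grasp_force: 30.0
```

Call:
servo_tool --plan '[[1,[-0.3,1.5,0],0],[1,[-0.5,3,0],0],[1,[-0.5,3,0],0]]'

```text
t: 4.57
ee_pos: [581.4, 64.1, 72.0]
orientation: [-0.28, 3.128, -0.006]
ft_force: [6.4, -17.3, -5.9]
width: 13.5
grasp_force: 30.0
```

The force shows the gate is at its stop. I'll release it and rise.

Call:
servo_tool --plan '[[1,[0.5,-3,0],0],[0.4,[0.5,-3,0],0],[0,[0.5,-3,0],0],[0,[0.5,-3,0],0],[0,[0.5,-3,0],0],[0,[0.5,-3,0],0],[0,[0.5,-3,20],0],[0,[0.5,-3,50],0],[0,[0.5,-3,85],0],[0,[0.5,-3,85],0]]'

```text
t: 5.4
ee_pos: [584.8, 64.5, 163.0]
orientation: [-0.278, 3.12, 0.0]
ft_force: [1.9, 0.7, 0.7]
width: 70.1
grasp_force: 0.0
```

Run:
```python
from h import *
o=ctrl.get_obs(); print(o['t'],o['ee_pos'],o['orientation'],o['width'],o['qpos'])
```

```text
5.4 [584.83539492  64.51632587 162.96935955] [-2.77889009e-01  3.12005135e+00  1.04064949e-04] 70.13325777384443 [ 8.96150387e-02  4.59790371e-01  1.77068988e+00  7.55089462e-05
  9.01921773e-01 -1.65889010e+00]
```

Call:
servo_tool --plan '[[0,[-76,-358,0],-15.8],[0,[-76,-358,0],-15.8],[0,[-76,-358,0],-15.8],[0,[-76,-358,0],-15.8],[0,[-76,-358,0],-15.8],[0,[-76,-358,0],-15.8],[0,[-76,-358,0],-15.8],[0,[-76,-358,0],-15.8],[0,[-76,-358,0],-15.8],[0,[-76,-358,0],-15.8]]'

```text
t: 6.23
ee_pos: [504.4, -299.2, 157.1]
orientation: [0.161, 3.136, -0.003]
ft_force: [-0.0, 0.4, 0.8]
width: 87.3
grasp_force: 0.0
```

Call:
servo_tool --plan '[[0,[0,0,0],0],[0,[0,0,0],0]]'

```text
t: 6.4
ee_pos: [505.1, -293.4, 156.6]
orientation: [-0.155, -3.137, -0.001]
ft_force: [0.8, 0.3, 0.4]
width: 87.7
grasp_force: 0.0
```

Run:
```python
from h import *
o=ctrl.get_obs(); c=ctrl.camera_info("wrist"); im=ctrl.get_image("wrist"); cv2.imwrite("pics/w2.png",im)
import pickle; pickle.dump((o,c),open("w2.pkl","wb")); print(o['ee_pos'],o['orientation'])
t=ctrl.get_image("top"); cv2.imwrite("pics/top1.png",t)
a=cv2.resize(t[130:245,245:405],None,fx=3.5,fy=3.5,interpolation=cv2.INTER_CUBIC)
b=cv2.resize(im[60:400,140:480],(403,403),interpolation=cv2.INTER_CUBIC)[:402]
w=cv2.resize(im,(640,400)); cv2.imwrite("pics/w2.png",w)
```

```text
[ 505.09496447 -293.43697414  156.62089449] [-1.55223419e-01 -3.13714814e+00 -1.04605696e-03]
```

View pics/w2.png

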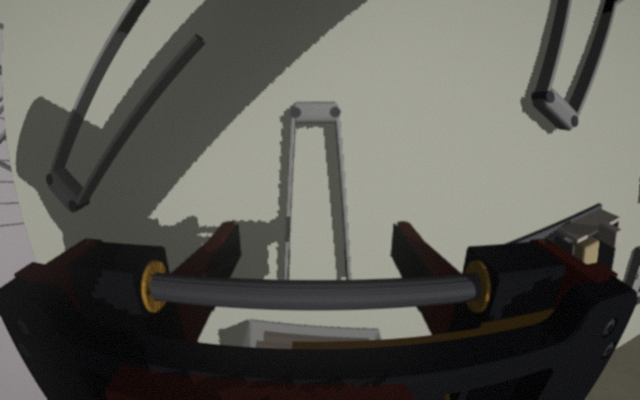

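The wrist view shows the hub pins at (296,112) and (336,112), and the arms at (287,270) and (347,270), centred between the fingers.

Run:
```python
from h import *
import pickle
o,c=pickle.load(open("w2.pkl","rb"))
P=[wpx(o,c,u,v,z) for u,v,z in((296,112,20),(336,112,20),(286.5,270,19),(346.5,270,19))]
m=(P[0]+P[1])/2; n=(P[2]+P[3])/2; print(m,n,np.linalg.norm(P[0]-P[1]),P[2],P[3])
d=(n-m)[:2]; d/=np.linalg.norm(d); print(np.degrees(np.arctan2(d[1],d[0])), m[:2]+75*d)
```

```text
[ 432.55486842 -287.23196738   20.        ] [ 590.49801011 -302.42027115   19.        ] 36.31662120713457 [ 587.38368446 -333.46676535   19.        ] [ 593.61233577 -271.37377695   19.        ]
-5.492850495775671 [ 507.21047971 -294.41108317]
```

Call:
servo_tool --plan '[[0.1,[3,-0.5,-40],0],[0.1,[3,-0.5,-80],0],[0.1,[3,-0.5,-110],0],[0.1,[3,-0.5,-125],0],[0.1,[3,-0.5,-135],0],[0.1,[3,-0.5,-138],0],[0.1,[3,-0.5,-138],0],[0.1,[3,-0.5,-138],0]]'

```text
t: 7.17
ee_pos: [509.3, -294.5, 20.0]
orientation: [0.153, 3.136, -0.001]
ft_force: [0.3, -0.3, 0.8]
width: 79.0
grasp_force: 0.0
```

Call:
servo_tool --plan '[[0.1,[-1,0,-3],0],[0.3,[-1,0,-3],0],[0.43,[-1,0,-3],0],[0.43,[-1,0,-3],0],[0.43,[-1,0,-3],0],[0.43,[-1,0,-3],0],[0.43,[-1,0,-3],0],[0.43,[-1,0,-3],0]]'

```text
t: 7.83
ee_pos: [507.8, -294.8, 16.4]
orientation: [0.155, 3.137, -0.001]
ft_force: [0.3, 0.7, 2.9]
width: 50.5
grasp_force: 12.2
```

Call:
servo_tool --plan '[[0.43,[0,0,8],0],[0.43,[0,0,20],0],[0.43,[0,0,40],0],[0.43,[0,0,60],0],[0.43,[0,0,80],0],[0.43,[0,0,95],0],[0.43,[0,0,100],0],[0.43,[0,0,100],0]]'

```text
t: 8.5
ee_pos: [508.0, -295.0, 117.9]
orientation: [0.154, 3.135, -0.002]
ft_force: [-0.3, -0.1, -2.4]
width: 50.3
grasp_force: 11.0
```

Run:
```python
from h import *
import pickle
o=ctrl.get_obs(); c=ctrl.camera_info("wrist"); im=ctrl.get_image("wrist"); cv2.imwrite("pics/w3.png",im)
pickle.dump((o,c),open("w3.pkl","wb")); print(o['ee_pos'],o['width'],o['grasp_force'],o['ft_force'])
t=ctrl.get_image("scene"); a=t[60:360,180:500]
cv2.imwrite("pics/c3.png",np.hstack([cv2.resize(im[60:360,160:480],(400,375)),cv2.resize(a,(400,375))]))
```

```text
[ 507.96398316 -295.04668881  117.86416857] 50.25207282291233 11.02237656712532 [-0.27980338 -0.0893028  -2.43496909]
```

View pics/c3.png

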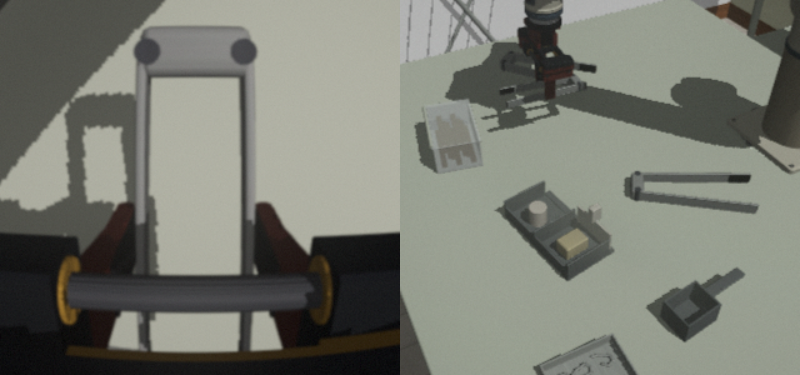

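The tongs are held level in the gripper, with the pins at wrist pixels (278,101) and (354,101). The gate now shuts the soap bay, and the tablet is still standing.

Run:
```python
from h import *
import pickle
o,c=pickle.load(open("w3.pkl","rb"))
y=R.from_rotvec(o['orientation']).as_matrix()[:,1]; ya=np.arctan2(y[1],y[0]); print(np.degrees(ya))
z=121.5
A,B=wpx(o,c,277.6,100.8,z),wpx(o,c,354.4,100.8,z); print(np.linalg.norm(A-B),A,B)
m=(A+B)/2; a=ya-np.pi/2; X=np.array([np.cos(a),np.sin(a)]);Y=np.array([-X[1],X[0]])
d=m[:2]-o['ee_pos'][:2]; print("hub rel tool along",d@X,"across",d@Y)
off=75+d@X
yaw=np.radians(10.24); X2=np.array([np.cos(yaw),np.sin(yaw)]); tab=np.array([661,-19.5])
tgt=tab-X2*(85+off)-np.array([-X2[1],X2[0]])*0; print("tool target",tgt,"shift",tgt-o['ee_pos'][:2],"turn",10.24-np.degrees(a))
```

```text
84.3596572366003
35.301902823177905 [ 430.42454356 -306.28324417  121.5       ] [ 433.91192435 -271.15401819  121.5       ]
hub rel tool along -76.0507242969836 across -1.1520613218089686
tool target [578.38789022 -34.42381345] shift [ 70.42390705 260.62287536] turn 15.880342763399696
```

Call:
servo_tool --plan '[[0.43,[4,15,0],1],[0.43,[11,40,0],3],[0.43,[19,70,0],5],[0.43,[27,101,0],7],[0.43,[36,132,0],9],[0.43,[44,163,0],11],[0.43,[52,194,0],13],[0.43,[60,222,0],14.5],[0.43,[67,246,0],15.5],[0.43,[70,258,0],15.9]]'

```text
t: 9.43
ee_pos: [577.1, -34.0, 114.7]
orientation: [0.285, -3.127, -0.001]
ft_force: [-0.1, -0.3, -1.0]
width: 50.4
grasp_force: 11.0
```

Call:
servo_tool --plan '[[0.43,[0.5,2.5,0],0],[0.43,[0.5,2.5,0],0],[0.43,[0.5,2.5,0],0]]'

```text
t: 9.68
ee_pos: [577.2, -35.0, 115.4]
orientation: [0.28, -3.128, 0.0]
ft_force: [0.9, 0.4, -1.6]
width: 50.2
grasp_force: 11.0
```

Run:
```python
from h import *
o=ctrl.get_obs(); print(o['ee_pos'],o['orientation'],o['width'],o['grasp_force'])
t=ctrl.get_image("top"); cv2.imwrite("pics/c4.png",np.hstack([cv2.resize(t[130:220,245:335],(400,400),interpolation=cv2.INTER_CUBIC),cv2.resize(ctrl.get_image("scene")[170:290,240:360],(400,400),interpolation=cv2.INTER_CUBIC)]))
```

```text
[577.17817384 -34.96059698 115.43658055] [ 2.79735047e-01 -3.12780192e+00  1.98147928e-04] 50.18732109719911 11.022486090660095
```

View pics/c4.png

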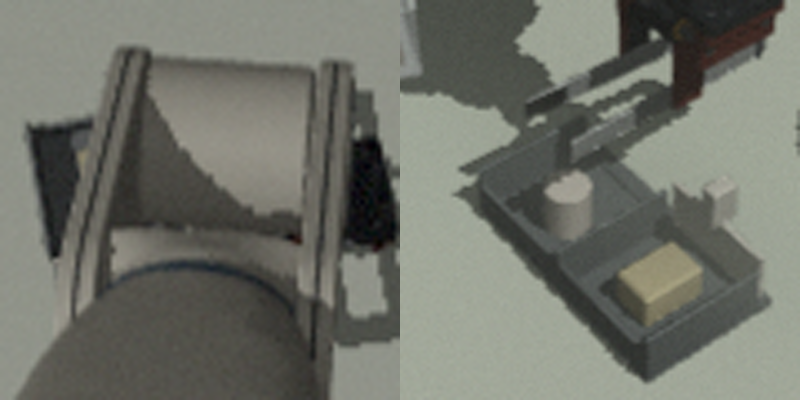

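The top view is blocked by the arm. In the scene crop the tips are at full-image pixels of about (279,201) and (292,215), above the bay, with the tablet at (290,226). I'll check these against the predicted projections.

Run:
```python
from h import *
o=ctrl.get_obs(); yaw=np.radians(10.2); X=np.array([np.cos(yaw),np.sin(yaw)]);Y=np.array([-X[1],X[0]])
u=o['ee_pos'][2]-16.4
org=o['ee_pos'][:2]+X*-1
for s in(1,-1):
  for z in (1,19):
    P=np.r_[org+X*100+Y*s*31,u+z]; print(s,z,w2px("scene",P).round(1))
t=np.array([661,-19.5])
print("tablet top, bottom",w2px("scene",[[*t,46],[*t,6]]).round(1))
for p in((290,226),): print(px2w("scene",*p,46))
K,Rm,tt=cam("scene"); print("cam",-Rm.T@tt)
im=ctrl.get_image("scene"); c=im[180:260,250:330]; cv2.imwrite("pics/c5.png",cv2.resize(c,None,fx=7,fy=7,interpolation=cv2.INTER_CUBIC))
```

```text
1 1 [[292.6 218.7]]
1 19 [[292.5 213.1]]
-1 1 [[277.1 204.2]]
-1 19 [[276.8 198.6]]
tablet top, bottom [[290.4 225.4]
 [290.8 236.7]]
[662.78594353 -18.03101436  46.        ]
cam [971.69307062 668.26529097 810.52475809]
```

View pics/c5.png

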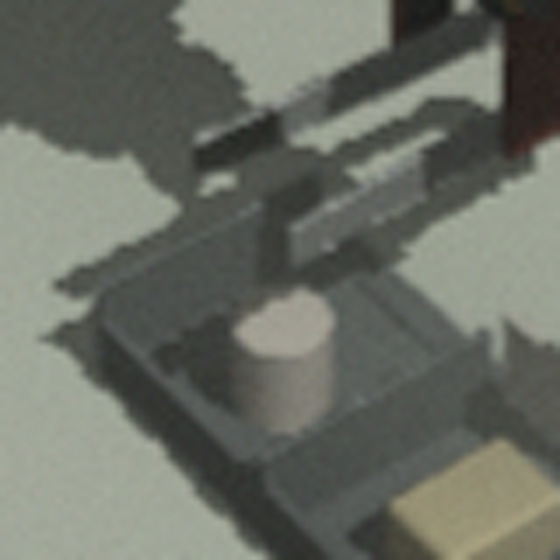

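The tips and tablet agree with the prediction to about 1 px. Descending.

Call:
servo_tool --plan '[[0.43,[1.2,1,-8],0],[0.43,[1.2,1,-22],0],[0.43,[1.2,1,-38],0],[0.43,[1.2,1,-53],0],[0.43,[1.2,1,-65],0],[0.43,[1.2,1,-74],0],[0.43,[1.2,1,-79],0],[0.43,[1.2,1,-81],0],[0.43,[1.2,1,-81],0],[0.43,[1.2,1,-81],0]]'

```text
t: 10.67
ee_pos: [579.4, -33.1, 35.4]
orientation: [-0.281, 3.128, -0.0]
ft_force: [-1.1, -0.2, -0.4]
width: 50.6
grasp_force: 11.0
```

Call:
servo_tool --plan '[[0.46,[0,0,0],0],[0.48,[0,0,0],0],[0.5,[0,0,0],0],[0.52,[0,0,0],0],[0.55,[0,0,0],0],[0.6,[0,0,0],0],[0.7,[0,0,0],0],[0.8,[0,0,0],0],[0.8,[0,0,0],0],[0.8,[0,0,0],0]]'

```text
t: 11.5
ee_pos: [579.3, -33.1, 35.1]
orientation: [-0.281, 3.128, -0.0]
ft_force: [1.6, -0.3, 0.6]
width: 43.6
grasp_force: 30.0
```

Call:
servo_tool --plan '[[0.8,[0,0,0],0],[0.8,[0,0,0],0],[0.8,[0,0,0],0],[0.8,[0,0,2],0],[0.8,[0,0,5],0],[0.8,[0,0,9],0],[0.8,[0,0,14],0],[0.8,[0,0,20],0],[0.8,[0,0,26],0],[0.8,[0,0,30],0]]'

```text
t: 12.33
ee_pos: [579.3, -33.1, 66.0]
orientation: [-0.281, 3.128, -0.0]
ft_force: [-0.3, -0.1, -1.7]
width: 43.2
grasp_force: 30.0
```

Run:
```python
from h import *
o=ctrl.get_obs(); print(o['ee_pos'],o['width'],o['grasp_force'],o['ft_force'],o['moment'])
im=ctrl.get_image("scene"); c=im[160:270,230:340]; cv2.imwrite("pics/c6.png",cv2.resize(c,None,fx=5,fy=5,interpolation=cv2.INTER_CUBIC))
```

```text
[579.32878438 -33.09537841  65.99707042] 43.23149235160439 29.997839033603668 [-0.2832494  -0.08821008 -1.65746815] [ 0.04504621 -0.01885388  0.03606737]
```

View pics/c6.png

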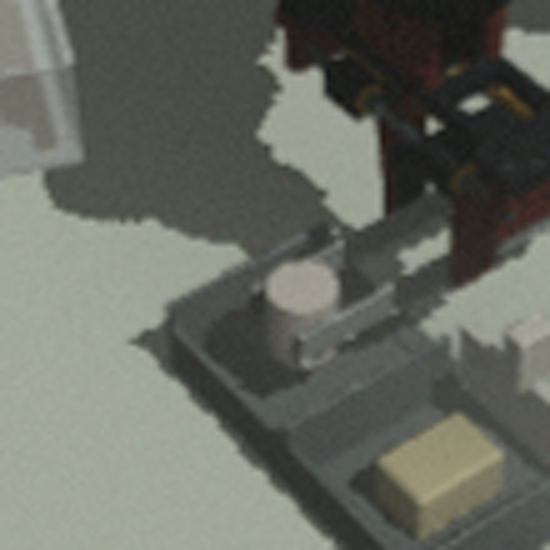

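The tablet's top has moved from row 226 to row 217, about 30 mm, so it is held between the arms. I'll finish the lift.

Call:
servo_tool --plan '[[0.8,[0,0,6],0],[0.8,[0,0,16],0],[0.8,[0,0,28],0],[0.8,[0,0,40],0],[0.8,[0,0,52],0],[0.8,[0,0,63],0],[0.8,[0,0,72],0],[0.8,[0,0,79],0],[0.8,[0,0,83],0],[0.8,[0,0,85],0]]'

```text
t: 13.22
ee_pos: [579.3, -33.1, 150.8]
orientation: [-0.281, 3.128, -0.0]
ft_force: [0.4, -0.6, -1.8]
width: 43.7
grasp_force: 30.0
```

Call:
servo_tool --plan '[[0.8,[0,0,0],0],[0.8,[0,0,0],0],[0.8,[0,0,0],0],[0.8,[0,0,0],0],[0.8,[0,0,0],0],[0.8,[0,0,0],0]]'

```text
t: 13.72
ee_pos: [578.9, -33.0, 149.6]
orientation: [0.281, -3.128, -0.0]
ft_force: [0.2, 0.0, -2.0]
width: 43.0
grasp_force: 30.0
```

Run:
```python
from h import *
o=ctrl.get_obs(); print(o['ee_pos'],o['width'],o['grasp_force'],o['ft_force'])
im=ctrl.get_image("scene"); cv2.imwrite("pics/end.png",im)
t=np.array([661.5,-19,0]); z=o['ee_pos'][2]-35+6
p=w2px("scene",[t+[0,0,z],t+[0,0,z+40]]); print(z,p)
# brightness of pixels at the predicted tablet top, and where it stood, to check that it is there
for q in(p[1],w2px("scene",t+[0,0,46])[0]): print(q.round(),im[int(q[1])-1:int(q[1])+2,int(q[0])-1:int(q[0])+2].mean((0,1)).round())
```

```text
[578.87589332 -33.04512445 149.64963364] 42.99686263400629 29.997852444648743 [ 0.20119983  0.02014992 -2.00689292]
120.64963364415718 [[289.4441713  202.84096512]
 [288.94807197 189.73038195]]
[289. 190.] [148. 159. 162.]
[290. 226.] [90. 95. 89.]
```

The tablet is where predicted, with its underside at about 120 mm, and its old place in the bay is empty. Handing in.

```bash
python3 -c "
from workcell import ctrl
print(ctrl.close_job())"
```

```text
the job is handed in; nothing more can be done
None
```

I handed the job in with the gate at its stop on the soap side and the tablet held still in the tongs, its underside about 120 mm above the work surface; no verdict was returned.

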